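# Unblock and trip a limit switch on the test stand

### The arm

A 6-joint arm with a two-finger parallel gripper is mounted at the origin on the work surface. World frame = base frame: x ahead of the robot, y to its left, z up, the work surface at z = 0. Lengths are in m, angles in rad, forces in N, time in s.
With the tool pointing down it reaches from about 0.425 to 0.95 m from the base axis. Payload 3.5 kg.
Tool frame: the origin (TCP) lies on the centre line of the jaws, within the pads' length; the fingertips stand 25 mm ahead of it and the grasp point (between the pads) lies 6 mm ahead of it (ctrl.finger_overhang is the distance from the TCP to the fingertips, in m); z points along the fingers, y is the line along which they close (so a half turn about z gives the same grasp; the last joint's range is limited). The gripper opens to 85 mm and grips with 20 to 120 N. Pads are 22 mm wide; open, the fingers measure 114 mm over their backs; the gripper's body (76 mm by 85 mm) begins 54 mm behind the grasp point. The pads swing forward as they close: fully open they stand 13 mm farther back than shut.
Start: joints at [0.955, 0.286, 1.577, -0, 1.279, -0.15], TCP at [0.303, 0.603, 0.256] pointing down, gripper open.
Joint ranges: [-2.77, 2.77], [-0.9, 2.22], [0.21, 2.48], [-1.53, 4.67], [0.24, 2.81], [-2.84, 2.84]. Speed limits (rad/s): [2.79, 2.79, 3.14, 3.14, 3.14, 3.14].

### API

Orientations are given as a unit quaternion [x, y, z, w].
In Python, from plant import get_state, imaging, job, ctrl gives the robot as it stands.
- The arm moves only by the tool jog_arm, never from a script. Its argument "increments" is a list of rows, each an object of numbers: "dx", "dy", "dz": the shift along the world's x, y, z each as a share of 12 cm, from -1 to 1; "ax", "ay", "az": the turn, a rotation vector about the world's x, y, z each as a share of pi/2 rad, from -1 to 1; "gripper": the gripper command: -1 is shut, 1 is fully open, values between are in proportion. A call has 1 to 10 rows; each row is the pose to reach, as a shift and turn from the pose commanded when the call began; what a row does not reach only later rows make up. A row lasts 1/10 s, in which the tool goes at most 50 mm and 8.59 degrees, less where a joint would pass 70% of its speed; a pose out of reach is approached as far as the arm can. A call with a number of a shift or a turn outside -1 to 1 is refused whole. A call with a gripper value outside its range is refused whole. The fingers move at their own pace and stop on an object; "force" is the grip in N (left out, the last holds). Time passes only in rows, so rows that repeat a pose let the fingers close. It gives the time, the measured TCP pose, the force, the opening and the grip force at its end, in the units of the state.
- get_state(): the state, without advancing time (a new reading comes with each control period).
- imaging.read_camera(name): name is "side" or "top"; returns a dict with "frame" (400x640x3 uint8, blue, green, red), "depth" (400x640 float32, m along the optical axis (not along the pixel's ray), 0 where there is no reading), "camera_matrix" (3x3 intrinsics, pixels), "dist" ([k1, k2, p1, p2, k3] as OpenCV has them; the pictures are not rectified), "extrinsics" (4x4, takes a point from camera to world coordinates). Camera axes: x right, y up, looking along -z (the intrinsics and any distortion apply to the point x, -y, -z); pixel columns grow to the right and rows downward; lengths in m; the calibration is good to about 2 mm. A picture is of the moment at which its call begins.
- job.sign_off(): hands the job in; it is judged then, once.
The state is a dict: "time": time; "qpos": joint angles; "dq": joint speeds; "joint_efforts": joint torques, N m; "eef_pos": TCP position; "tcp_rot": TCP orientation; "contact_force": force on the tool from outside, world axes, zero at the start; "wrist_torque": the same for the moment, N m; "opening": opening from 0.0 (shut) to 1.0 (fully open); "finger_force": force on a finger pad.
Only numpy, scipy, OpenCV 4.12 (cv2) and the standard library are available. Lean on these libraries where they do the work, as an engineer would, in place of code of your own. Each camera call takes 0.05 s, during which the arm holds its last target. There are 200 camera calls.

### The job

The new limit switch on the test stand still has its grey transit block under the roller arm: draw the block out and put it in the open black parts tray. Then press the roller, which sits under the clear guard, down until the switch clicks, about half of its swing, without driving the arm to its stop, and let it spring back up. Leave everything else on the bench where it stands.

Things in the scene. Friction and masses are not known exactly. Their poses are not given: they have to be found in the camera images.
- stand: Test stand, fixed. Base plate 170 (x) x 200 (y) x 12 mm; origin: centre of its underside, +x its back (away from the robot), +y its left. On it the limit switch (grey body, black head, 40 x 42 mm, 98 mm high), front face at x = +2 mm, y -49 to -7 mm; the roller arm swings in front of that face. Two 12 mm posts at x = +22, y = -85 and +85 mm carry the clear guard.
- guard_edge (a point): Middle of the lower front edge of the clear guard plate: stand (-20, 0, 165) mm. The level plate, 5 mm thick with aluminium edge strips (162 to 173 mm high), covers stand x -20 to +35, y -95 to +95 mm; its front is open. The gripper must reach in below this edge from the stand's -x side, leaning 30 to 50 degrees from vertical.
- roller_arm (a joint): Roller arm angle, rad: 0 at rest (arm towards the stand's +y, 0.30 above level), growing as the roller is pressed down; hinge along the stand's x through stand (-10, -28, 67) mm. Clicks at 0.45; hard stop at 0.90, never to pass 0.80. A spring returns it; about 2 N at the roller to start it, 4 to 6 N at 0.6. With the block in place it moves no more than about 0.1.
- roller (a point): Centre of the white roller (18 mm diameter, 12 mm wide, axle along the stand's x) at the end of the 50 mm arm; at rest at stand (-10, +20, 82) mm, moving down 22 mm to the click and 39 mm to 0.80 rad. The steel arm, 6 mm thick and 9 mm high, runs from it towards the stand's -y in the same plane.
- block: Grey plastic transit block, 40 to 85 g, loose, on the base plate under the roller with about 4 mm of play. Tall part 24 (x) x 22 (y) x 57 mm high; origin: centre of its underside. A pull tab, 12 mm wide (y) and 32 mm high, runs from it to the block's -x, out at the open front, from x = -12 to -65 mm. Draw it out along its -x by 30 mm or more before lifting it.
- block_tab (a point): Point in the pull tab to grip across (along the block's y): block (-45, 0, 20) mm.
- block_mid (a point): Point inside the block, block (-20, 0, 20) mm.
- tray: Black open parts tray, fixed, 160 (x) x 180 (y) x 35 mm high, walls and floor about 4 to 5 mm; the origin is the centre of its underside.
- tray_in (a point): Centre of the tray's inner floor, axes as the tray's.
- coil_a: Bystander: small bobbin of copper wire with white flanges, upright, 36 mm diameter, 26 mm tall, on the bench behind the gap between stand and tray; origin at the centre of its underside.
- coil_b: Bystander: bobbin of copper wire, upright, 44 mm diameter, 30 mm tall, standing on the stand's base plate at its back left; origin at the centre of its underside.
- coil_c: Bystander: bobbin of copper wire, upright, 44 mm diameter, 30 mm tall, on the bench beside the work area; origin at the centre of its underside.
- transformer: Bystander: small transformer, 50 x 60 x 54 mm, dark iron plates above and below a copper winding; origin at the centre of its underside.
- spray_can: Bystander: white upright can, 54 mm diameter, 160 mm tall; origin at the centre of its underside.
- case: Bystander: flat black plastic case, 75 x 110 x 40 mm; origin at the centre of its underside.
- cup: Bystander: round open steel cup, 72 mm across the rim, 80 mm tall (not the tray); origin at the centre of its underside.
- screwdriver: Bystander: screwdriver lying on the bench, handle towards its -x, about 0.2 m long.
There are look-alikes about, which are no part of the job. Leave any pink look-alike of the tray alone. There is more than one size of the block; the job needs the largest.

How it is judged:
On the way, in this order (a step that is already met when the one before it is completed fails the run):
1. the block lies still in the tray, let go (x of block_mid in the frame of tray_in between -0.071 and 0.071 m and y of block_mid in the frame of tray_in between -0.081 and 0.081 m and z of block_mid in the frame of tray_in below 0.033 m and linear speed of block below 0.03 m/s and contact force between the fingers and block below 0.1 N), for 0.2 s.
2. the roller arm is pressed past its click (0.45 rad) (value of joint roller_arm above 0.45 rad), for 0.1 s.
3. the roller arm has sprung back to rest (value of joint roller_arm below 0.06 rad), for 0.2 s.
At the end, for the whole second after the job is handed in: The block rests in the tray, let go: its middle point within 71 mm (tray x) and 81 mm (tray y) of the tray's centre and under 33 mm above its inner floor, slower than 0.03 m/s; the roller arm is back within 0.06 rad of rest (all of step 1 and value of joint roller_arm below 0.06 rad); the robot touches nothing.
It fails at once if the roller arm is driven past 0.80 rad, on to its stop (value of joint roller_arm above 0.8 rad).
It fails at once if a bystander is moved by more than 25 mm (distance of any of coil_a, coil_b, coil_c, transformer, spray_can, case, cup, screwdriver from where it was at the start of the episode above 0.025 m).
It also fails if it takes over 64 s, if anything falls off the work surface, if the arm or the gripper's body presses on something with over 40 N, if the wrist force passes 120 N, or if a joint passes its speed limit or range.

## Working session

There is one attempt and no reset: what is moved stays moved. The work goes in short steps, Python scripts to look and compute and a tool call to move; the robot and the scene stay as the last step left them, time stands still between calls to the robot, and variables do not carry over. Pictures are saved under pics/ and viewed, at most 10 in all, crops included, and the job is handed in when it is done.

Besides the shell and the picture viewer there is one more tool, called after "Call:" as a command line: name --argument value ..., lists and objects as JSON in quotes. jog_arm: Moves the arm, as the interface text tells. Shift numbers are shares of 12 cm and turn numbers shares of pi/2 rad, none past 1 either way. Its arguments: {"type":"object","properties":{"increments":{"type":"array"},"force":{"type":"number"}},"required":["increments"]}

```bash
mkdir -p pics
cat > h.py <<'E'
import numpy as np, cv2
from plant import get_state, imaging, job, ctrl
def cap(n):
    c=imaging.read_camera(n); np.savez('%s.npz'%n,**{k:np.array(v) for k,v in c.items()}); return c
def load(n): return dict(np.load('%s.npz'%n))
def xyz(c,u,v,d=None):
    """world point(s) from pixel using depth"""
    p=cv2.undistortPoints(np.array([[[u,v]]],float),c['camera_matrix'],c['dist'])[0,0]
    if d is None:
        w=c['depth'][int(v)-1:int(v)+2,int(u)-1:int(u)+2]; w=w[w>0]; d=np.median(w) if w.size else np.nan
    P=np.array([p[0]*d,-p[1]*d,-d,1]); return (c['extrinsics']@P)[:3]
def atz(c,u,v,z):
    a=c['extrinsics'][:3,3]; b=xyz(c,u,v,1.0); return a+(b-a)*(z-a[2])/(b[2]-a[2])
def proj(c,P):
    P=np.atleast_2d(P); q=(np.linalg.inv(c['extrinsics'])@np.c_[P,np.ones(len(P))].T).T[:,:3]*[1,-1,-1]
    return cv2.projectPoints(q,np.zeros(3),np.zeros(3),c['camera_matrix'],c['dist'])[0][:,0]
E
python3 - <<'E'
from h import *
for n in ('top','side'):
    c=cap(n); cv2.imwrite(f'pics/{n}0.png',c['frame']); print(n,c['extrinsics'].round(3).tolist(),c['camera_matrix'].tolist(),c['dist'])
print(get_state())
E
```

```text
top [[-0.002, 0.978, -0.211, 0.234], [-1.0, -0.002, 0.001, 0.016], [0.001, 0.211, 0.978, 1.371], [0.0, 0.0, 0.0, 1.0]] [[497.5286700905355, 0.0, 327.75033977650503], [0.0, 497.5286700905355, 190.3757308467093], [0.0, 0.0, 1.0]] [0.02326787 0.         0.         0.         0.        ]
side [[-0.97, 0.188, -0.151, 0.297], [-0.241, -0.712, 0.659, 0.847], [0.017, 0.676, 0.737, 1.047], [0.0, 0.0, 0.0, 1.0]] [[431.03738296310416, 0.0, 327.4184678197843], [0.0, 431.03738296310416, 198.71091242539896], [0.0, 0.0, 1.0]] [0.03185715 0.         0.         0.         0.        ]
{'time': 0.1, 'qpos': array([ 9.55012540e-01,  2.87081757e-01,  1.57802278e+00, -3.57343764e-06,
        1.27858462e+00, -1.50030727e-01]), 'dq': array([ 0.00029105, -0.00106777, -0.00417854,  0.00033108,  0.00056897,
       -0.00054252]), 'joint_efforts': array([ 4.08306405e-04, -4.07297373e+01, -2.93697560e+01, -1.85473605e-04,
        3.39606930e-03,  2.01615313e-05]), 'eef_pos': array([0.30282037, 0.60266403, 0.25508655]), 'tcp_rot': array([ 2.30776728e-01,  9.73006168e-01, -9.72978524e-04, -3.90059810e-04]), 'contact_force': array([-0.05528642, -0.2350689 , -0.24415733]), 'wrist_torque': array([0.01727592, 0.01550473, 0.00738528]), 'finger_force': 0.0, 'opening': 0.9996710834796737}
```

View pics/top0.png

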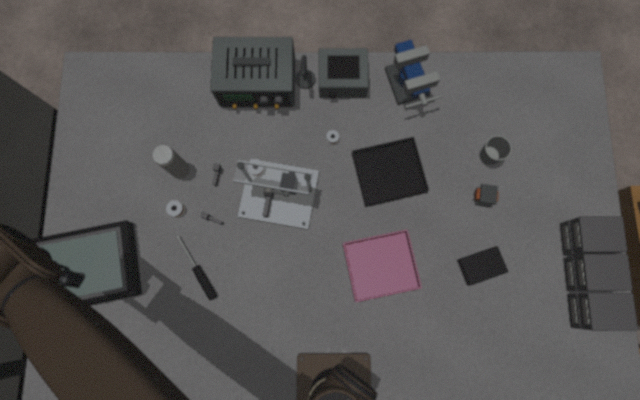

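View pics/side0.png

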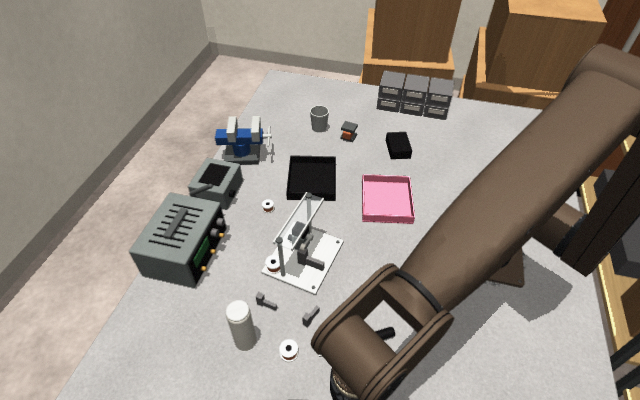

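The top picture shows the stand at about (278,193), the black tray at (390,172), the pink look-alike at (381,265) and the flat case at (483,266). 

The block could be the one under the roller at (267,203), or the small loose ones at (217,173) and (212,217). I choose (267,203), the largest, and check it in a close crop.

Run:
```python
from h import *
t=load('top'); s=load('side')
a=cv2.resize(t['frame'][145:240,195:330],None,fx=5.9,fy=5.9,interpolation=cv2.INTER_CUBIC)
a=cv2.convertScaleAbs(a,alpha=1.6)
cv2.imwrite('pics/topcrop.png',a)
b=cv2.resize(s['frame'][185:300,250:355],None,fx=5.2,fy=5.2,interpolation=cv2.INTER_CUBIC)
cv2.imwrite('pics/sidecrop.png',b); print(a.shape,b.shape)
```

```text
(560, 796, 3) (598, 546, 3)
```

View pics/topcrop.png

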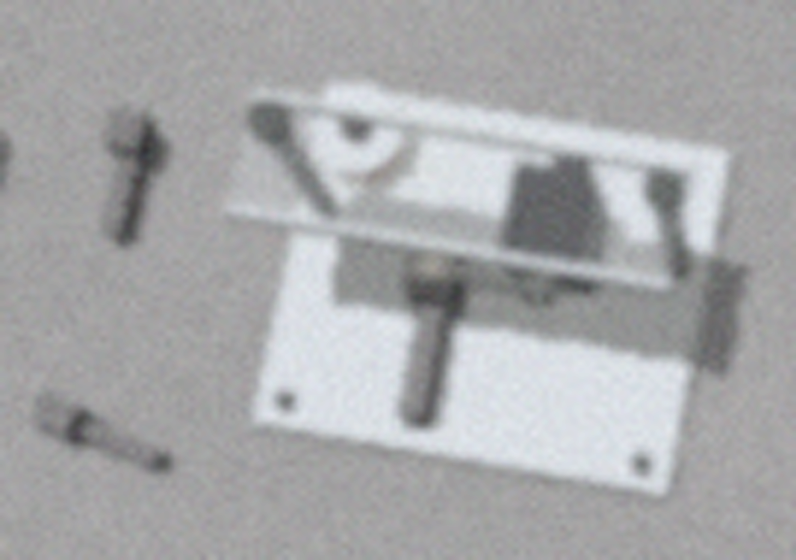

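View pics/sidecrop.png

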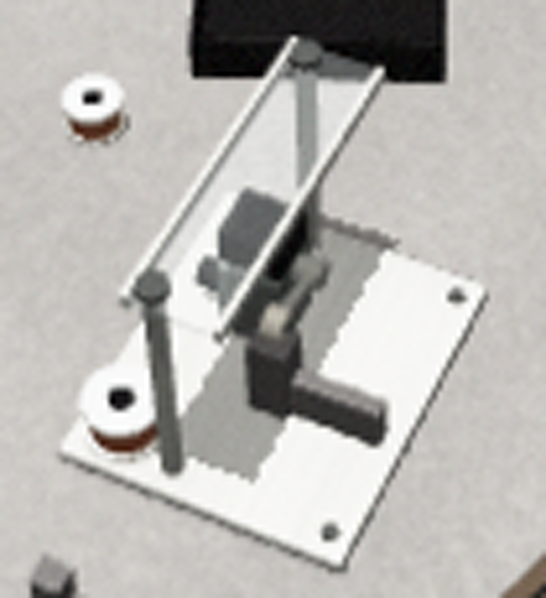

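The crops confirm it: the largest block stands under the roller, its tab running out to about (420,415) in the top crop, and both loose ones are smaller. I now fit the poses.

Run:
```python
from h import *
from scipy.optimize import least_squares
t=load('top'); s=load('side')
T=lambda u,v:((u+.5)/5.9-.5+195,(v+.5)/5.9-.5+145)
S=lambda u,v:((u+.5)/5.2-.5+250,(v+.5)/5.2-.5+185)
C=dict(fl=(-.085,.1),fr=(-.085,-.1),br=(.085,-.1),bl=(.085,.1))
obs=[(t,T(255,422),'fl'),(t,T(665,493),'fr'),(t,T(732,150),'br'),(s,S(342,570),'fl'),(s,S(62,457),'bl'),(s,S(487,292),'fr')]
for c,p,k in obs: print(k,atz(c,*p,.012).round(4))
def w(p,q,z):
    c,s_=np.cos(p[2]),np.sin(p[2]); return np.array([p[0]+c*q[0]-s_*q[1],p[1]+s_*q[0]+c*q[1],z])
f=lambda p:np.concatenate([atz(c,*q,.012)[:2]-w(p,C[k],0)[:2] for c,q,k in obs])
r=least_squares(f,[.5,.15,-.15]);print('stand',r.x.round(4),(r.fun*1e3).round(1))
p=r.x; np.save('stand.npy',p)
for n,c in(('top',t),('side',s)):
    print(n,'guardL,R,roller',proj(c,[w(p,(-.02,.095),.173),w(p,(-.02,-.095),.173),w(p,(-.01,.02,),.082)]).round(1).tolist())
# clouds in world
def cloud(c):
    v,u=np.mgrid[0:400,0:640]; q=cv2.undistortPoints(np.stack([u,v],-1).reshape(-1,1,2).astype(float),c['camera_matrix'],c['dist'])[:,0]
    d=c['depth'].reshape(-1); P=np.c_[q[:,0]*d,-q[:,1]*d,-d,np.ones(len(d))]; return (P@c['extrinsics'].T)[:,:3],d>0
R=np.array([[np.cos(p[2]),np.sin(p[2])],[-np.sin(p[2]),np.cos(p[2])]])
for n,c in(('top',t),('side',s)):
    X,ok=cloud(c); L=X.copy(); L[:,:2]=(X[:,:2]-p[:2])@R.T
    m=ok&(abs(L[:,2]-.044)<.005)&(abs(L[:,1]-.02)<.03)&(L[:,0]<-.025)&(L[:,0]>-.1)
    Q=L[m]; print(n,'tab',len(Q),Q.min(0).round(4),Q.max(0).round(4),'x>mid y',Q[Q[:,0]>-.05][:,1].mean().round(4),Q[Q[:,0]<-.05][:,1].mean().round(4), np.median(Q[:,2]).round(4))
    m=ok&(abs(L[:,2]-.012)<.01)&(L[:,0]<-.02)&(L[:,0]>-.08)&(L[:,1]<-.03)&(L[:,1]>-.09); print('plate z',np.median(L[m,2]).round(4))
    # tray: rim
    g=c['frame'].reshape(-1,3).astype(int)
    cen=xyz(c,*((390,172) if n=='top' else (313,177)))
    m=ok&(g.max(1)<60)&(np.linalg.norm(X[:,:2]-cen[:2],axis=1)<.15)&(X[:,2]>(.025))&(X[:,2]<.05)
    rr=cv2.minAreaRect((X[m,:2]*1000).astype(np.float32)); print('tray',cen.round(3),m.sum(),rr)
for n,c,pts in(('top',t,dict(coila=(333,136),can=(163,155),psu=(250,70),coilc=(174,208),sd=(205,282),s1=(217,173),s2=(212,217),pink=(381,265),trans=(487,195))),):
    for k,q in pts.items(): print(k,xyz(c,*q).round(3))
```

```text
fl [0.4547 0.2624 0.012 ]
fr [0.4208 0.0703 0.012 ]
br [0.5857 0.0394 0.012 ]
fl [0.4561 0.27   0.012 ]
bl [0.6201 0.2413 0.012 ]
fr [0.422  0.0752 0.012 ]
stand [ 0.5212  0.1549 -0.1733] [ 0.  -5.7  0.6 -0.7 -1.9 -2.3  1.5  2.  -2.1  2.6  1.9  4.2]
top guardL,R,roller [[231.5, 180.4], [307.2, 193.3], [266.5, 189.4]]
side guardL,R,roller [[293.0, 249.0], [324.3, 197.9], [303.5, 247.1]]
top tab 64 [-0.0744  0.0129  0.039 ] [-0.0259  0.0249  0.0478] x>mid y 0.0187 0.0193 0.0426
plate z 0.01
tray [ 0.582 -0.163  0.002] 375 ((579.4605712890625, -157.7415313720703), (160.4408721923828, 180.41876220703125), 12.878795623779297)
side tab 67 [-0.0709  0.0127  0.0392] [-0.0252  0.0282  0.0468] x>mid y 0.0217 0.0217 0.0433
plate z 0.0114
tray [ 0.583 -0.171  0.005] 229 ((583.3245849609375, -156.47021484375), (157.1661834716797, 184.86155700683594), 13.194646835327148)
coila [ 0.682 -0.001  0.024]
can [0.588 0.431 0.156]
psu [0.835 0.223 0.124]
coilc [0.475 0.434 0.03 ]
sd [0.276 0.341 0.023]
s1 [0.576 0.324 0.019]
s2 [0.451 0.332 0.02 ]
pink [ 0.321 -0.131  0.001]
trans [ 0.505 -0.416  0.052]
```

```bash
cat >> h.py <<'E'
from scipy.spatial.transform import Rotation as Ro
P0=np.load('stand.npy')
def frame(p):
    c,s=np.cos(p[2]),np.sin(p[2]); return np.array([[c,-s,0],[s,c,0],[0,0,1]]),np.array([p[0],p[1],0])
def goal(g,lean,p=P0,ahead=.006,yaw=0.):
    """TCP pose with point 'ahead' of the TCP at g (frame p), leaning lean deg, fingers along the frame's y turned by yaw deg"""
    A,o=frame(p); A2=A@Ro.from_euler('z',yaw,degrees=True).as_matrix(); l=np.radians(lean)
    z=A2@[np.sin(l),0,-np.cos(l)]; y=A2@[0,1,0]; R=np.c_[np.cross(y,z),y,z]
    return o+A@np.array(g)-ahead*z, R
def aim(*a,**k):
    t,R=goal(*a,**k); s=get_state(); R0=Ro.from_quat(s['tcp_rot']).as_matrix()
    best=min((Ro.from_matrix(R@np.diag(f)@R0.T).as_rotvec() for f in([1,1,1],[-1,-1,1])),key=np.linalg.norm)
    print('tcp goal',t.round(4),'shift',((t-s['eef_pos'])/.12).round(3),'turn',(best/(np.pi/2)).round(3))
def here(p=P0,ahead=.006):
    s=get_state();A,o=frame(p);R=Ro.from_quat(s['tcp_rot']).as_matrix()
    print('t',s['time'],'pt in frame',(A.T@(s['eef_pos']+ahead*R[:,2]-o)).round(4),'z',(A.T@R[:,2]).round(3),'y',(A.T@R[:,1]).round(3),'q',s['qpos'].round(2),'F',s['contact_force'].round(1),'open',round(s['opening'],3),'ff',round(s['finger_force'],1))
E
python3 - <<'E'
from h import *
aim([-.117,.02,.125],35); here()
E
```

```text
tcp goal [0.406  0.1953 0.1299] shift [ 0.86  -3.394 -1.043] turn [-0.121 -0.371  0.181]
t 0.1 pt in frame [-0.2923  0.4034  0.2491] z [-0.001 -0.002 -1.   ] y [ 0.288  0.958 -0.002] q [ 0.96  0.29  1.58 -0.    1.28 -0.15] F [-0.1 -0.2 -0.2] open 1.0 ff 0.0
```

Call:
jog_arm --increments '[{"dy": -0.4, "dx": 0.1}, {"dy": -0.8, "dx": 0.2}, {"dy": -1, "dx": 0.28}, {"dy": -1, "dx": 0.28}]'

```text
$.increments[0]: bad value
```

Call:
jog_arm --increments '[{"dy": -0.4, "dx": 0.1}, {"dy": -0.8, "dx": 0.2}, {"dy": -1, "dx": 0.28}, {"dy": -1, "dx": 0.28}]'

```text
$.increments[0]: bad value
```

Call:
jog_arm --increments '[{"dy": -0.4, "dx": 0.1, "ax": -0.03, "ay": -0.08, "az": 0.04, "gripper": -0.1}, {"dy": -0.8, "dx": 0.2, "ax": -0.06, "ay": -0.16, "az": 0.08, "gripper": -0.1}, {"dy": -1, "dx": 0.3, "ax": -0.09, "ay": -0.24, "az": 0.12, "gripper": -0.1}, {"dy": -1.0, "dx": 0.3, "ax": -0.11, "ay": -0.32, "az": 0.16, "gripper": -0.1}, {"dy": -1.0, "dx": 0.3, "ax": -0.121, "ay": -0.371, "az": 0.181, "gripper": -0.1}, {"dy": -1.0, "dx": 0.3, "ax": -0.121, "ay": -0.371, "az": 0.181, "gripper": -0.1}, {"dy": -1.0, "dx": 0.3, "ax": -0.121, "ay": -0.371, "az": 0.181, "gripper": -0.1}]' --force 40

```text
$.increments[0]: bad value
```

Run:
```python
from h import *
aim([-.117,.02,.125],35); here()
```

```text
tcp goal [0.406  0.1953 0.1299] shift [ 0.86  -3.394 -1.043] turn [-0.121 -0.371  0.181]
t 0.1 pt in frame [-0.2923  0.4034  0.2491] z [-0.001 -0.002 -1.   ] y [ 0.288  0.958 -0.002] q [ 0.96  0.29  1.58 -0.    1.28 -0.15] F [-0.1 -0.2 -0.2] open 1.0 ff 0.0
```

Call:
jog_arm --increments '[{"dx": 0.1, "dy": -0.4, "dz": 0, "ax": 0, "ay": 0, "az": 0, "gripper": 1}, {"dx": 0.2, "dy": -0.8, "dz": 0, "ax": 0, "ay": 0, "az": 0, "gripper": 1}, {"dx": 0.28, "dy": -1, "dz": 0, "ax": 0, "ay": 0, "az": 0, "gripper": 1}, {"dx": 0.28, "dy": -1, "dz": 0, "ax": 0, "ay": 0, "az": 0, "gripper": 1}]'

```text
time: 0.5
eef_pos: [0.3375, 0.4804, 0.2557]
tcp_rot: [0.232, 0.973, -0.001, -0.0]
contact_force: [-0.8, -0.8, 0.1]
opening: 1.002
finger_force: 0.0
```

Call:
jog_arm --increments '[{"dx": 0.1, "dy": -0.4, "dz": 0, "ax": 0, "ay": 0, "az": 0, "gripper": 1}, {"dx": 0.2, "dy": -0.8, "dz": 0, "ax": 0, "ay": 0, "az": 0, "gripper": 1}, {"dx": 0.28, "dy": -1, "dz": 0, "ax": 0, "ay": 0, "az": 0, "gripper": 1}, {"dx": 0.28, "dy": -1, "dz": 0, "ax": 0, "ay": 0, "az": 0, "gripper": 1}]'

```text
time: 0.9
eef_pos: [0.371, 0.3615, 0.2561]
tcp_rot: [0.232, 0.973, -0.0, 0.0]
contact_force: [0.2, 0.0, 0.6]
opening: 1.005
finger_force: 0.0
```

Call:
jog_arm --increments '[{"dx": 0.1, "dy": -0.4, "dz": 0, "ax": -0.03, "ay": -0.08, "az": 0.04, "gripper": -0.1}, {"dx": 0.2, "dy": -0.8, "dz": 0, "ax": -0.06, "ay": -0.16, "az": 0.08, "gripper": -0.1}, {"dx": 0.3, "dy": -1, "dz": 0, "ax": -0.09, "ay": -0.24, "az": 0.12, "gripper": -0.1}, {"dx": 0.3, "dy": -1, "dz": 0, "ax": -0.121, "ay": -0.371, "az": 0.181, "gripper": -0.1}, {"dx": 0.3, "dy": -1, "dz": 0, "ax": -0.121, "ay": -0.371, "az": 0.181, "gripper": -0.1}, {"dx": 0.3, "dy": -1, "dz": 0, "ax": -0.121, "ay": -0.371, "az": 0.181, "gripper": -0.1}, {"dx": 0.3, "dy": -1, "dz": 0, "ax": -0.121, "ay": -0.371, "az": 0.181, "gripper": -0.1}]' --force 40

```text
time: 1.6
eef_pos: [0.4062, 0.2441, 0.2566]
tcp_rot: [0.082, 0.95, -0.024, 0.299]
contact_force: [-0.3, 0.2, 0.3]
opening: 0.447
finger_force: 0.0
```

Run:
```python
from h import *
aim([-.117,.02,.125],35); here()
```

```text
tcp goal [0.406  0.1953 0.1299] shift [-0.002 -0.407 -1.056] turn [-0.002 -0.001 -0.002]
t 1.6 pt in frame [-0.1252  0.0681  0.2517] z [ 0.572  0.004 -0.82 ] y [-0.003  1.     0.003] q [ 0.49 -0.37  2.28 -0.52  0.79 -0.62] F [-0.3  0.2  0.3] open 0.447 ff 0.0
```

Call:
jog_arm --increments '[{"dx": 0, "dy": -0.2, "dz": -0.3, "ax": 0, "ay": 0, "az": 0, "gripper": -0.1}, {"dx": 0, "dy": -0.41, "dz": -0.6, "ax": 0, "ay": 0, "az": 0, "gripper": -0.1}, {"dx": 0, "dy": -0.41, "dz": -0.9, "ax": 0, "ay": 0, "az": 0, "gripper": -0.1}, {"dx": 0, "dy": -0.41, "dz": -1, "ax": 0, "ay": 0, "az": 0, "gripper": -0.1}, {"dx": 0, "dy": -0.41, "dz": -1, "ax": 0, "ay": 0, "az": 0, "gripper": -0.1}, {"dx": 0, "dy": -0.41, "dz": -1, "ax": 0, "ay": 0, "az": 0, "gripper": -0.1}]'

```text
time: 2.2
eef_pos: [0.4075, 0.1945, 0.1374]
tcp_rot: [0.082, 0.95, -0.024, 0.3]
contact_force: [-0.7, -0.3, 0.2]
opening: 0.447
finger_force: 0.0
```

Run:
```python
from h import *
aim([-.057,.02,.040],35); here()
c=cap('side'); b=cv2.resize(c['frame'][170:310,240:400],None,fx=4.2,fy=4.2,interpolation=cv2.INTER_CUBIC); cv2.imwrite('pics/s1.png',b)
```

```text
tcp goal [0.4651 0.185  0.0449] shift [ 0.479 -0.079 -0.771] turn [-0.002  0.001 -0.001]
t 2.2 pt in frame [-0.1153  0.0194  0.1325] z [ 0.574  0.003 -0.819] y [-0.001  1.     0.003] q [ 0.37 -0.27  2.45 -0.65  0.5  -0.53] F [-0.7 -0.3  0.2] open 0.447 ff 0.0
```

View pics/s1.png

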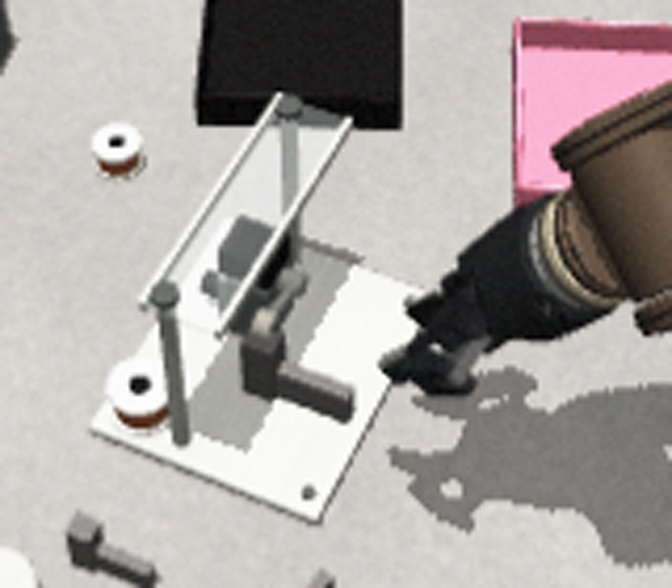

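The picture shows the gripper at about (440,350), facing the tab end at (345,400) with its fingers either side of the tab line. I move in along the tool axis.

Call:
jog_arm --increments '[{"dx": 0.16, "dy": -0.03, "dz": -0.25, "ax": 0, "ay": 0, "az": 0, "gripper": -0.1}, {"dx": 0.32, "dy": -0.05, "dz": -0.5, "ax": 0, "ay": 0, "az": 0, "gripper": -0.1}, {"dx": 0.42, "dy": -0.07, "dz": -0.65, "ax": 0, "ay": 0, "az": 0, "gripper": -0.1}, {"dx": 0.48, "dy": -0.08, "dz": -0.76, "ax": 0, "ay": 0, "az": 0, "gripper": -0.1}, {"dx": 0.48, "dy": -0.08, "dz": -0.76, "ax": 0, "ay": 0, "az": 0, "gripper": -0.1}, {"dx": 0.48, "dy": -0.08, "dz": -0.76, "ax": 0, "ay": 0, "az": 0, "gripper": -0.1}]'

```text
time: 2.85
eef_pos: [0.465, 0.1848, 0.0464]
tcp_rot: [0.082, 0.95, -0.024, 0.301]
contact_force: [0.5, -0.0, 1.0]
opening: 0.444
finger_force: 0.0
```

Run:
```python
from h import *
aim([-.057,.02,.040],35); here()
c=cap('side'); b=cv2.resize(c['frame'][200:290,270:380],None,fx=6,fy=6,interpolation=cv2.INTER_CUBIC); cv2.imwrite('pics/s2.png',b)
```

```text
tcp goal [0.4651 0.185  0.0449] shift [ 0.     0.002 -0.013] turn [-0.002  0.001 -0.001]
t 2.85 pt in frame [-0.057   0.0198  0.0415] z [ 0.575  0.003 -0.818] y [-0.002  1.     0.003] q [ 0.29  0.07  2.37 -1.1   0.29 -0.1 ] F [ 0.5 -0.   1. ] open 0.444 ff 0.0
```

View pics/s2.png

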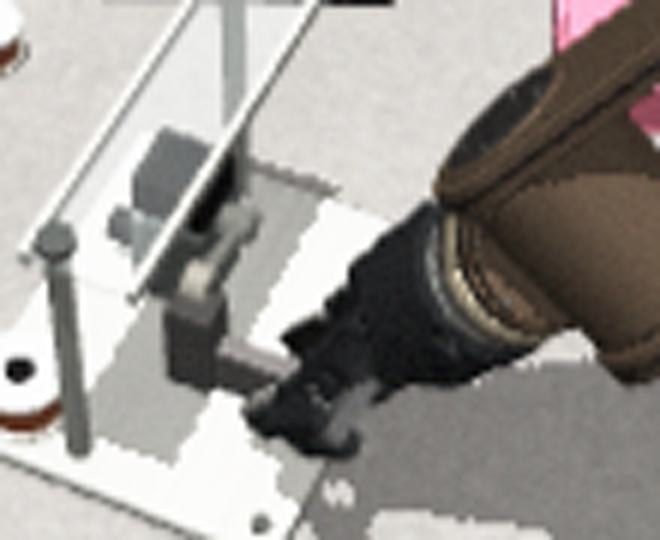

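The fingers straddle the tab at about (290,375), clear of the tall part. Next I close the grip.

Call:
jog_arm --increments '[{"dx": 0, "dy": 0, "dz": 0, "ax": 0, "ay": 0, "az": 0, "gripper": -0.5}, {"dx": 0, "dy": 0, "dz": 0, "ax": 0, "ay": 0, "az": 0, "gripper": -1}, {"dx": 0, "dy": 0, "dz": 0, "ax": 0, "ay": 0, "az": 0, "gripper": -1}, {"dx": 0, "dy": 0, "dz": 0, "ax": 0, "ay": 0, "az": 0, "gripper": -1}, {"dx": 0, "dy": 0, "dz": 0, "ax": 0, "ay": 0, "az": 0, "gripper": -1}, {"dx": 0, "dy": 0, "dz": 0, "ax": 0, "ay": 0, "az": 0, "gripper": -1}, {"dx": 0, "dy": 0, "dz": 0, "ax": 0, "ay": 0, "az": 0, "gripper": -1}]' --force 40

```text
time: 3.6
eef_pos: [0.4644, 0.1847, 0.0465]
tcp_rot: [0.082, 0.95, -0.024, 0.301]
contact_force: [-4.8, 0.0, 8.4]
opening: 0.132
finger_force: 40.6
```

Run:
```python
from h import *
here(); aim([-.102,.02,.0415],35)
```

```text
t 3.6 pt in frame [-0.0576  0.0196  0.0416] z [ 0.575  0.004 -0.818] y [-0.002  1.     0.003] q [ 0.29  0.07  2.38 -1.1   0.29 -0.1 ] F [-4.8  0.   8.4] open 0.132 ff 40.6
tcp goal [0.4207 0.1927 0.0464] shift [-0.364  0.067 -0.   ] turn [-0.002  0.002 -0.001]
```

Call:
jog_arm --increments '[{"dx": -0.04, "dy": 0.007, "dz": 0.012, "ax": 0, "ay": 0, "az": 0, "gripper": -1}, {"dx": -0.1, "dy": 0.017, "dz": 0.012, "ax": 0, "ay": 0, "az": 0, "gripper": -1}, {"dx": -0.16, "dy": 0.028, "dz": 0.012, "ax": 0, "ay": 0, "az": 0, "gripper": -1}, {"dx": -0.22, "dy": 0.039, "dz": 0.012, "ax": 0, "ay": 0, "az": 0, "gripper": -1}, {"dx": -0.28, "dy": 0.05, "dz": 0.012, "ax": 0, "ay": 0, "az": 0, "gripper": -1}, {"dx": -0.33, "dy": 0.058, "dz": 0.012, "ax": 0, "ay": 0, "az": 0, "gripper": -1}, {"dx": -0.33, "dy": 0.058, "dz": 0.012, "ax": 0, "ay": 0, "az": 0, "gripper": -1}]'

```text
time: 4.3
eef_pos: [0.4236, 0.1915, 0.0466]
tcp_rot: [0.082, 0.95, -0.025, 0.3]
contact_force: [-0.9, 0.1, 0.9]
opening: 0.131
finger_force: 39.7
```

Run:
```python
from h import *
here()
```

```text
t 4.3 pt in frame [-0.099   0.0193  0.0417] z [ 0.574  0.003 -0.819] y [-0.003  1.     0.002] q [ 0.34  0.    2.45 -1.11  0.32 -0.05] F [-0.9  0.1  0.9] open 0.131 ff 39.7
```

Call:
jog_arm --increments '[{"dx": -0.05, "dy": 0.01, "dz": 0.02, "ax": 0, "ay": 0, "az": 0, "gripper": -1}, {"dx": -0.05, "dy": 0.01, "dz": 0.25, "ax": 0, "ay": 0, "az": 0, "gripper": -1}, {"dx": -0.05, "dy": 0.01, "dz": 0.5, "ax": 0, "ay": 0, "az": 0, "gripper": -1}, {"dx": -0.05, "dy": 0.01, "dz": 0.75, "ax": 0, "ay": 0, "az": 0, "gripper": -1}, {"dx": -0.05, "dy": 0, "dz": 1, "ax": 0, "ay": 0, "az": 0, "gripper": -1}, {"dx": -0.05, "dy": 0, "dz": 1, "ax": 0, "ay": 0, "az": 0, "gripper": -1}]'

```text
time: 4.9
eef_pos: [0.4205, 0.1923, 0.1717]
tcp_rot: [0.083, 0.949, -0.023, 0.304]
contact_force: [0.3, 0.2, 0.1]
opening: 0.133
finger_force: 39.4
```

Call:
jog_arm --increments '[{"dx": 0, "dy": 0, "dz": 0.25, "ax": 0, "ay": 0, "az": 0, "gripper": -1}, {"dx": 0, "dy": 0, "dz": 0.5, "ax": 0, "ay": 0, "az": 0, "gripper": -1}, {"dx": 0, "dy": -0.2, "dz": 0.75, "ax": 0, "ay": 0, "az": 0, "gripper": -1}, {"dx": 0, "dy": -0.4, "dz": 0.75, "ax": 0, "ay": 0, "az": 0, "gripper": -1}, {"dx": 0, "dy": -0.7, "dz": 0.75, "ax": 0, "ay": 0, "az": 0, "gripper": -1}, {"dx": 0, "dy": -1, "dz": 0.75, "ax": 0, "ay": 0, "az": 0, "gripper": -1}]'

```text
time: 5.5
eef_pos: [0.4174, 0.0707, 0.2549]
tcp_rot: [0.081, 0.951, -0.025, 0.299]
contact_force: [1.2, -0.4, 0.5]
opening: 0.131
finger_force: 39.4
```

Call:
jog_arm --increments '[{"dx": 0, "dy": -0.3, "dz": 0, "ax": 0, "ay": 0, "az": 0, "gripper": -1}, {"dx": 0.1, "dy": -0.6, "dz": 0, "ax": 0, "ay": 0, "az": 0, "gripper": -1}, {"dx": 0.2, "dy": -0.9, "dz": 0, "ax": 0, "ay": 0, "az": 0, "gripper": -1}, {"dx": 0.3, "dy": -1, "dz": 0, "ax": 0, "ay": 0, "az": 0, "gripper": -1}, {"dx": 0.3, "dy": -1, "dz": 0, "ax": 0, "ay": 0, "az": 0, "gripper": -1}]'

```text
time: 6.0
eef_pos: [0.4542, -0.0506, 0.2548]
tcp_rot: [0.084, 0.951, -0.025, 0.298]
contact_force: [-0.3, -0.6, 0.3]
opening: 0.13
finger_force: 39.5
```

Run:
```python
from h import *
here(); A,o=frame(P0); p=np.array([.5593,-.1532,.13]); aim(A.T@(p-o),35)
```

```text
t 6.0 pt in frame [-0.0271 -0.2139  0.2498] z [ 0.57   0.001 -0.821] y [0.003 1.    0.003] q [-0.4  -0.55  2.4   0.2   0.7  -1.91] F [-0.3 -0.6  0.3] open 0.13 ff 39.5
tcp goal [ 0.5559 -0.1526  0.1349] shift [ 0.848 -0.85  -0.999] turn [-0.002 -0.002  0.002]
```

Call:
jog_arm --increments '[{"dx": 0.25, "dy": -0.25, "dz": 0, "ax": 0, "ay": 0, "az": 0, "gripper": -1}, {"dx": 0.5, "dy": -0.5, "dz": 0, "ax": 0, "ay": 0, "az": 0, "gripper": -1}, {"dx": 0.75, "dy": -0.75, "dz": -0.1, "ax": 0, "ay": 0, "az": 0, "gripper": -1}, {"dx": 0.85, "dy": -0.85, "dz": -0.4, "ax": 0, "ay": 0, "az": 0, "gripper": -1}, {"dx": 0.85, "dy": -0.85, "dz": -0.7, "ax": 0, "ay": 0, "az": 0, "gripper": -1}, {"dx": 0.85, "dy": -0.85, "dz": -1, "ax": 0, "ay": 0, "az": 0, "gripper": -1}, {"dx": 0.85, "dy": -0.85, "dz": -1, "ax": 0, "ay": 0, "az": 0, "gripper": -1}, {"dx": 0.85, "dy": -0.85, "dz": -1, "ax": 0, "ay": 0, "az": 0, "gripper": -1}]'

```text
time: 6.8
eef_pos: [0.5557, -0.1493, 0.1356]
tcp_rot: [0.082, 0.951, -0.024, 0.298]
contact_force: [0.5, -0.2, -0.3]
opening: 0.133
finger_force: 39.5
```

Run:
```python
from h import *
here(); A,o=frame(P0); p=np.array([.5593,-.1532,.038]); aim(A.T@(p-o),35)
c=cap('side'); b=cv2.resize(c['frame'][120:260,240:440],None,fx=4,fy=4,interpolation=cv2.INTER_CUBIC); cv2.imwrite('pics/s3.png',cv2.convertScaleAbs(b,alpha=1.3,beta=20))
```

```text
t 6.8 pt in frame [ 0.09   -0.2937  0.1307] z [ 0.571  0.004 -0.821] y [-0.003  1.     0.003] q [-0.52 -0.01  2.24  0.54  0.39 -2.36] F [ 0.5 -0.2 -0.3] open 0.133 ff 39.5
tcp goal [ 0.5559 -0.1526  0.0429] shift [ 0.001 -0.027 -0.772] turn [-0.002 -0.001 -0.002]
```

View pics/s3.png

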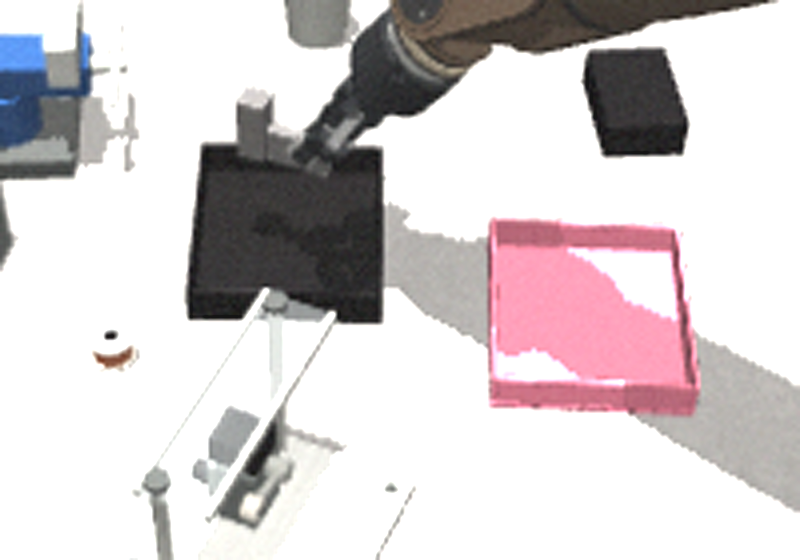

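The block is held upright at (255,125), above the black tray, with its shadow inside the tray at (290,230). I lower it.

Call:
jog_arm --increments '[{"dx": 0, "dy": -0.03, "dz": -0.2, "ax": 0, "ay": 0, "az": 0, "gripper": -1}, {"dx": 0, "dy": -0.03, "dz": -0.4, "ax": 0, "ay": 0, "az": 0, "gripper": -1}, {"dx": 0, "dy": -0.03, "dz": -0.55, "ax": 0, "ay": 0, "az": 0, "gripper": -1}, {"dx": 0, "dy": -0.03, "dz": -0.65, "ax": 0, "ay": 0, "az": 0, "gripper": -1}, {"dx": 0, "dy": -0.03, "dz": -0.72, "ax": 0, "ay": 0, "az": 0, "gripper": -1}, {"dx": 0, "dy": -0.03, "dz": -0.77, "ax": 0, "ay": 0, "az": 0, "gripper": -1}, {"dx": 0, "dy": -0.03, "dz": -0.77, "ax": 0, "ay": 0, "az": 0, "gripper": -1}]'

```text
time: 7.55
eef_pos: [0.558, -0.1542, 0.0471]
tcp_rot: [0.082, 0.95, -0.025, 0.3]
contact_force: [0.5, 0.3, 0.3]
opening: 0.13
finger_force: 39.5
```

Run:
```python
from h import *
here()
```

```text
t 7.55 pt in frame [ 0.0931 -0.2981  0.0421] z [ 0.574  0.002 -0.819] y [-0.001  1.     0.001] q [-0.52  0.18  2.25  0.99  0.24 -2.84] F [0.5 0.3 0.3] open 0.13 ff 39.5
```

Call:
jog_arm --increments '[{"dx": 0, "dy": 0, "dz": 0, "ax": 0.005, "ay": 0.03, "az": 0, "gripper": -1}, {"dx": 0, "dy": 0, "dz": 0, "ax": 0.01, "ay": 0.06, "az": 0, "gripper": -1}, {"dx": 0, "dy": 0, "dz": 0, "ax": 0.01, "ay": 0.06, "az": 0, "gripper": -1}]'

```text
time: 7.85
eef_pos: [0.5592, -0.1551, 0.0483]
tcp_rot: [0.083, 0.963, -0.023, 0.255]
contact_force: [0.4, -0.1, -0.1]
opening: 0.135
finger_force: 39.5
```

Run:
```python
from h import *
here()
```

```text
t 7.85 pt in frame [ 0.0939 -0.2987  0.0431] z [ 0.496 -0.    -0.869] y [-0.002  1.    -0.002] q [-0.51  0.19  2.2   0.58  0.3  -2.42] F [ 0.4 -0.1 -0.1] open 0.135 ff 39.5
```

Joint margin is back, so I lower gently.

Call:
jog_arm --increments '[{"dx": 0, "dy": 0, "dz": -0.02, "ax": 0, "ay": 0, "az": 0, "gripper": -1}, {"dx": 0, "dy": 0, "dz": -0.04, "ax": 0, "ay": 0, "az": 0, "gripper": -1}, {"dx": 0, "dy": 0, "dz": -0.04, "ax": 0, "ay": 0, "az": 0, "gripper": -1}]'

```text
time: 8.15
eef_pos: [0.5577, -0.1545, 0.042]
tcp_rot: [0.084, 0.963, -0.022, 0.255]
contact_force: [-2.3, 1.4, 6.2]
opening: 0.131
finger_force: 40.6
```

Call:
jog_arm --increments '[{"dx": 0, "dy": 0, "dz": 0, "ax": 0, "ay": 0, "az": 0, "gripper": -0.5}, {"dx": 0, "dy": 0, "dz": 0, "ax": 0, "ay": 0, "az": 0, "gripper": -0.1}, {"dx": 0, "dy": 0, "dz": 0, "ax": 0, "ay": 0, "az": 0, "gripper": -0.1}, {"dx": 0, "dy": 0, "dz": 0, "ax": 0, "ay": 0, "az": 0, "gripper": -0.1}, {"dx": -0.1, "dy": 0, "dz": 0.2, "ax": 0, "ay": 0, "az": 0, "gripper": -0.1}, {"dx": -0.3, "dy": 0.05, "dz": 0.5, "ax": 0, "ay": 0, "az": 0, "gripper": -0.1}, {"dx": -0.5, "dy": 0.08, "dz": 0.8, "ax": 0, "ay": 0, "az": 0, "gripper": -0.1}, {"dx": -0.6, "dy": 0.1, "dz": 1, "ax": 0, "ay": 0, "az": 0, "gripper": -0.1}, {"dx": -0.6, "dy": 0.1, "dz": 1, "ax": 0, "ay": 0, "az": 0, "gripper": -0.1}]'

```text
time: 9.05
eef_pos: [0.4857, -0.1429, 0.1647]
tcp_rot: [0.083, 0.963, -0.023, 0.256]
contact_force: [0.8, 0.6, 0.1]
opening: 0.449
finger_force: 0.0
```

Run:
```python
from h import *
here()
c=cap('side'); cap('top'); b=cv2.resize(c['frame'][120:320,230:430],None,fx=2.9,fy=2.9,interpolation=cv2.INTER_CUBIC); cv2.imwrite('pics/s4.png',cv2.convertScaleAbs(b,alpha=1.2,beta=15))
```

```text
t 9.05 pt in frame [ 0.0194 -0.2994  0.1595] z [ 0.498 -0.002 -0.867] y [-0.     1.    -0.002] q [-0.57 -0.22  2.33  0.36  0.57 -2.24] F [0.8 0.6 0.1] open 0.449 ff 0.0
```

View pics/s4.png

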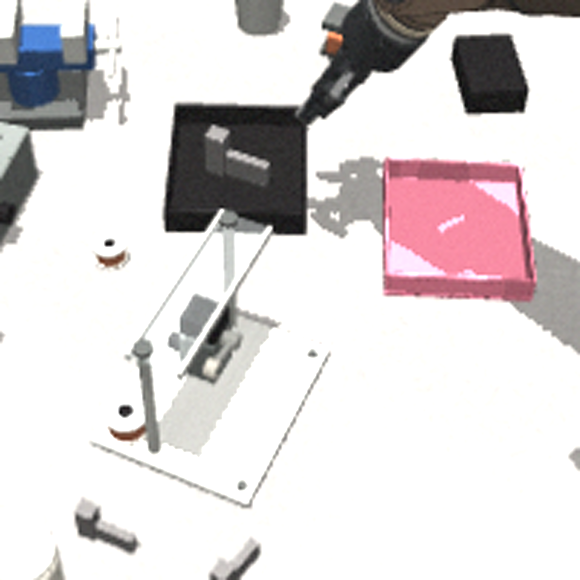

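The block stands upright in the black tray at about (230,155), let go, and the roller at (213,365) is free. Next I shut the gripper and move to a point in front of the roller, leaning 40°.

Run:
```python
from h import *
aim([-.095,.026,.21],40,ahead=.025);aim([-.095,.026,.115],40,ahead=.025); aim([-.016,.026,.115],40,ahead=.025)
```

```text
tcp goal [0.4162 0.1996 0.2292] shift [-0.572  2.848  0.569] turn [-0.02  -0.115 -0.   ]
tcp goal [0.4162 0.1996 0.1342] shift [-0.572  2.848 -0.222] turn [-0.02  -0.115 -0.   ]
tcp goal [0.494  0.186  0.1342] shift [ 0.076  2.734 -0.222] turn [-0.02  -0.115 -0.   ]
```

Call:
jog_arm --increments '[{"dx": -0.2, "dy": 0, "dz": 0.3, "ax": 0, "ay": 0, "az": 0, "gripper": -1}, {"dx": -0.4, "dy": 0.2, "dz": 0.6, "ax": 0, "ay": 0, "az": 0, "gripper": -1}, {"dx": -0.5, "dy": 0.5, "dz": 0.7, "ax": 0, "ay": 0, "az": 0, "gripper": -1}, {"dx": -0.5, "dy": 0.8, "dz": 0.7, "ax": 0, "ay": 0, "az": 0, "gripper": -1}, {"dx": -0.5, "dy": 1, "dz": 0.7, "ax": 0, "ay": 0, "az": 0, "gripper": -1}, {"dx": -0.5, "dy": 1, "dz": 0.7, "ax": 0, "ay": 0, "az": 0, "gripper": -1}]'

```text
time: 9.75
eef_pos: [0.4244, -0.0194, 0.2425]
tcp_rot: [0.081, 0.964, -0.02, 0.251]
contact_force: [0.2, 0.6, 0.5]
opening: 0.0
finger_force: 0.0
```

Call:
jog_arm --increments '[{"dx": 0, "dy": 0.3, "dz": 0, "ax": 0, "ay": 0, "az": 0, "gripper": -1}, {"dx": 0, "dy": 0.6, "dz": 0, "ax": 0, "ay": 0, "az": 0, "gripper": -1}, {"dx": 0, "dy": 0.9, "dz": 0, "ax": 0, "ay": 0, "az": 0, "gripper": -1}, {"dx": 0, "dy": 1, "dz": 0, "ax": 0, "ay": 0, "az": 0, "gripper": -1}, {"dx": 0, "dy": 1, "dz": 0, "ax": 0, "ay": 0, "az": 0, "gripper": -1}]'

```text
time: 10.25
eef_pos: [0.4247, 0.099, 0.2426]
tcp_rot: [0.082, 0.964, -0.021, 0.251]
contact_force: [0.4, -0.4, -0.6]
opening: 0.002
finger_force: 0.0
```

Run:
```python
from h import *
here(ahead=.025)
aim([-.095,.026,.21],40,ahead=.025);aim([-.095,.026,.115],40,ahead=.025)
```

```text
t 10.25 pt in frame [-0.0732 -0.0716  0.2208] z [ 0.487  0.002 -0.873] y [-0.004  1.     0.   ] q [ 0.05 -0.52  2.38 -0.15  0.78 -1.27] F [ 0.4 -0.4 -0.6] open 0.002 ff 0.0
tcp goal [0.4162 0.1996 0.2292] shift [-0.071  0.839 -0.112] turn [-0.021 -0.119 -0.003]
tcp goal [0.4162 0.1996 0.1342] shift [-0.071  0.839 -0.904] turn [-0.021 -0.119 -0.003]
```

Call:
jog_arm --increments '[{"dx": -0.07, "dy": 0.3, "dz": 0, "ax": -0.01, "ay": -0.06, "az": 0, "gripper": -1}, {"dx": -0.07, "dy": 0.6, "dz": -0.1, "ax": -0.02, "ay": -0.12, "az": 0, "gripper": -1}, {"dx": -0.07, "dy": 0.84, "dz": -0.3, "ax": -0.02, "ay": -0.12, "az": 0, "gripper": -1}, {"dx": -0.07, "dy": 0.84, "dz": -0.6, "ax": -0.02, "ay": -0.12, "az": 0, "gripper": -1}, {"dx": -0.07, "dy": 0.84, "dz": -0.9, "ax": -0.02, "ay": -0.12, "az": 0, "gripper": -1}, {"dx": -0.07, "dy": 0.84, "dz": -0.9, "ax": -0.02, "ay": -0.12, "az": 0, "gripper": -1}, {"dx": -0.07, "dy": 0.84, "dz": -0.9, "ax": -0.02, "ay": -0.12, "az": 0, "gripper": -1}]'

```text
time: 10.95
eef_pos: [0.4166, 0.1976, 0.1357]
tcp_rot: [0.081, 0.936, -0.03, 0.342]
contact_force: [1.0, -0.6, 0.8]
opening: -0.003
finger_force: 0.0
```

Run:
```python
from h import *
here(ahead=.025)
aim([-.016,.026,.115],40,ahead=.025)
```

```text
t 10.95 pt in frame [-0.0942  0.0241  0.1166] z [ 0.646 -0.    -0.764] y [0. 1. 0.] q [ 0.39 -0.24  2.46 -0.9   0.46 -0.28] F [ 1.  -0.6  0.8] open -0.003 ff 0.0
tcp goal [0.494  0.186  0.1342] shift [ 0.645 -0.097 -0.013] turn [0.    0.002 0.   ]
```

Call:
jog_arm --increments '[{"dx": 0.2, "dy": -0.03, "dz": 0, "ax": 0, "ay": 0, "az": 0, "gripper": -1}, {"dx": 0.4, "dy": -0.06, "dz": 0, "ax": 0, "ay": 0, "az": 0, "gripper": -1}, {"dx": 0.55, "dy": -0.08, "dz": 0, "ax": 0, "ay": 0, "az": 0, "gripper": -1}, {"dx": 0.645, "dy": -0.095, "dz": 0, "ax": 0, "ay": 0, "az": 0, "gripper": -1}, {"dx": 0.645, "dy": -0.095, "dz": 0, "ax": 0, "ay": 0, "az": 0, "gripper": -1}, {"dx": 0.645, "dy": -0.095, "dz": 0, "ax": 0, "ay": 0, "az": 0, "gripper": -1}]'

```text
time: 11.55
eef_pos: [0.4941, 0.187, 0.1375]
tcp_rot: [0.082, 0.935, -0.028, 0.344]
contact_force: [-0.5, -0.1, -0.1]
opening: 0.004
finger_force: 0.0
```

Run:
```python
from h import *
here(ahead=.025)
aim([-.016,.026,.093],40,ahead=.025)
c=cap('side'); b=cv2.resize(c['frame'][195:285,265:365],None,fx=6,fy=6,interpolation=cv2.INTER_CUBIC); cv2.imwrite('pics/s5.png',b)
```

```text
t 11.55 pt in frame [-0.016   0.0271  0.1185] z [ 0.649  0.002 -0.761] y [-0.     1.     0.003] q [ 0.29 -0.08  2.33 -0.89  0.38 -0.34] F [-0.5 -0.1 -0.1] open 0.004 ff 0.0
tcp goal [0.494  0.186  0.1122] shift [-0.    -0.009 -0.212] turn [-0.001  0.005 -0.   ]
```

View pics/s5.png

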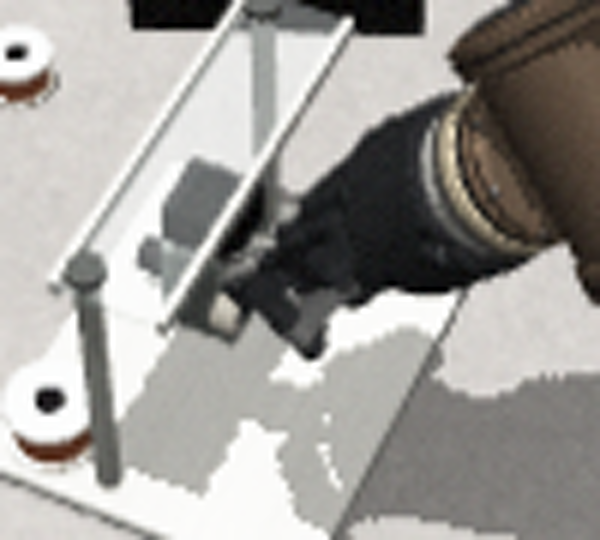

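The tip is at about (240,280), just above and in front of the roller at (222,310), and clear below the guard strip. I go down in steps, watching the force, with a 2 mm forward bias.

Call:
jog_arm --increments '[{"dx": 0.015, "dy": -0.01, "dz": -0.08, "ax": 0, "ay": 0, "az": 0, "gripper": -1}, {"dx": 0.015, "dy": -0.01, "dz": -0.16, "ax": 0, "ay": 0, "az": 0, "gripper": -1}, {"dx": 0.015, "dy": -0.01, "dz": -0.2, "ax": 0, "ay": 0, "az": 0, "gripper": -1}, {"dx": 0.015, "dy": -0.01, "dz": -0.2, "ax": 0, "ay": 0, "az": 0, "gripper": -1}, {"dx": 0.015, "dy": -0.01, "dz": -0.2, "ax": 0, "ay": 0, "az": 0, "gripper": -1}]'

```text
time: 12.1
eef_pos: [0.4953, 0.1864, 0.1127]
tcp_rot: [0.081, 0.935, -0.028, 0.344]
contact_force: [-0.0, -0.2, -0.3]
opening: 0.003
finger_force: 0.0
```

Call:
jog_arm --increments '[{"dx": 0, "dy": 0, "dz": -0.03, "ax": 0, "ay": 0, "az": 0, "gripper": -1}, {"dx": 0, "dy": 0, "dz": -0.06, "ax": 0, "ay": 0, "az": 0, "gripper": -1}, {"dx": 0, "dy": 0, "dz": -0.06, "ax": 0, "ay": 0, "az": 0, "gripper": -1}, {"dx": 0, "dy": 0, "dz": -0.06, "ax": 0, "ay": 0, "az": 0, "gripper": -1}]'

```text
time: 12.5
eef_pos: [0.4961, 0.1866, 0.1058]
tcp_rot: [0.081, 0.935, -0.028, 0.344]
contact_force: [0.1, 1.6, 2.7]
opening: 0.002
finger_force: 1.1
```

Run:
```python
from h import *
here(ahead=.025)
```

```text
t 12.5 pt in frame [-0.014   0.027   0.0868] z [ 0.648  0.004 -0.761] y [-0.002  1.     0.003] q [ 0.29 -0.01  2.34 -1.07  0.33 -0.16] F [0.1 1.6 2.7] open 0.002 ff 1.1
```

Contact at 2.7 N, where expected. I continue downward.

Call:
jog_arm --increments '[{"dx": 0, "dy": 0, "dz": -0.05, "ax": 0, "ay": 0, "az": 0, "gripper": -1}, {"dx": 0, "dy": 0, "dz": -0.1, "ax": 0, "ay": 0, "az": 0, "gripper": -1}, {"dx": 0, "dy": 0, "dz": -0.14, "ax": 0, "ay": 0, "az": 0, "gripper": -1}, {"dx": 0, "dy": 0, "dz": -0.14, "ax": 0, "ay": 0, "az": 0, "gripper": -1}, {"dx": 0, "dy": 0, "dz": -0.14, "ax": 0, "ay": 0, "az": 0, "gripper": -1}]'

```text
time: 13.0
eef_pos: [0.4964, 0.1888, 0.0895]
tcp_rot: [0.079, 0.935, -0.025, 0.345]
contact_force: [-2.3, 7.1, 4.7]
opening: 0.002
finger_force: 3.5
```

Run:
```python
from h import *
here(ahead=.025)
c=cap('side'); b=cv2.resize(c['frame'][195:285,265:365],None,fx=6,fy=6,interpolation=cv2.INTER_CUBIC); cv2.imwrite('pics/s6.png',b)
```

```text
t 13.0 pt in frame [-0.014   0.0294  0.0705] z [ 0.649  0.011 -0.761] y [-0.007  1.     0.008] q [ 0.29  0.03  2.34 -1.18  0.31 -0.04] F [-2.3  7.1  4.7] open 0.002 ff 3.5
```

View pics/s6.png

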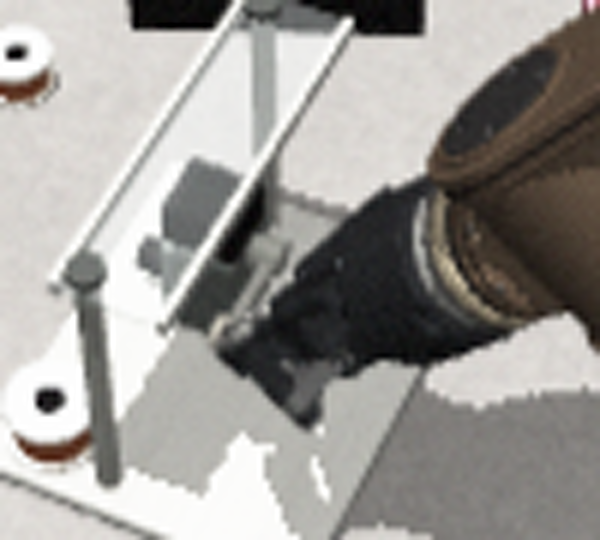

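The side force (+y 7 N) shows the tip bearing on the roller's left flank at about (225,330). I lift, shift 10 mm towards -y and press again.

Call:
jog_arm --increments '[{"dx": 0, "dy": 0, "dz": 0.1, "ax": 0, "ay": 0, "az": 0, "gripper": -1}, {"dx": 0, "dy": 0, "dz": 0.22, "ax": 0, "ay": 0, "az": 0, "gripper": -1}, {"dx": -0.015, "dy": -0.05, "dz": 0.22, "ax": 0, "ay": 0, "az": 0, "gripper": -1}, {"dx": -0.015, "dy": -0.085, "dz": 0.22, "ax": 0, "ay": 0, "az": 0, "gripper": -1}, {"dx": -0.015, "dy": -0.085, "dz": 0.22, "ax": 0, "ay": 0, "az": 0, "gripper": -1}, {"dx": -0.015, "dy": -0.085, "dz": 0.22, "ax": 0, "ay": 0, "az": 0, "gripper": -1}]'

```text
time: 13.65
eef_pos: [0.4932, 0.1754, 0.1138]
tcp_rot: [0.081, 0.935, -0.029, 0.343]
contact_force: [-0.5, -0.4, -0.1]
opening: 0.006
finger_force: 0.0
```

Run:
```python
from h import *
here(ahead=.025)
aim([-.015,.017,.085],40,ahead=.025)
```

```text
t 13.65 pt in frame [-0.0149  0.0154  0.0947] z [ 0.646  0.001 -0.763] y [-0.     1.     0.002] q [ 0.27 -0.05  2.35 -1.    0.33 -0.25] F [-0.5 -0.4 -0.1] open 0.006 ff 0.0
tcp goal [0.4935 0.177  0.1042] shift [ 0.002  0.013 -0.08 ] turn [-0.001  0.003 -0.   ]
```

Call:
jog_arm --increments '[{"dx": 0, "dy": 0.013, "dz": -0.03, "ax": 0, "ay": 0, "az": 0, "gripper": -1}, {"dx": 0, "dy": 0.013, "dz": -0.06, "ax": 0, "ay": 0, "az": 0, "gripper": -1}, {"dx": 0, "dy": 0.013, "dz": -0.09, "ax": 0, "ay": 0, "az": 0, "gripper": -1}, {"dx": 0, "dy": 0.013, "dz": -0.12, "ax": 0, "ay": 0, "az": 0, "gripper": -1}, {"dx": 0, "dy": 0.013, "dz": -0.12, "ax": 0, "ay": 0, "az": 0, "gripper": -1}, {"dx": 0, "dy": 0.013, "dz": -0.12, "ax": 0, "ay": 0, "az": 0, "gripper": -1}]'

```text
time: 14.25
eef_pos: [0.4939, 0.1779, 0.1006]
tcp_rot: [0.081, 0.935, -0.028, 0.344]
contact_force: [-2.0, 2.7, 2.9]
opening: -0.001
finger_force: 1.9
```

Run:
```python
from h import *
here(ahead=.025)
```

```text
t 14.25 pt in frame [-0.0146  0.018   0.0815] z [ 0.648  0.003 -0.762] y [-0.002  1.     0.003] q [ 0.27 -0.01  2.35 -1.09  0.32 -0.15] F [-2.   2.7  2.9] open -0.001 ff 1.9
```

Run:
```python
from h import *
t=load('top'); s=load('side'); A,o=frame(P0)
T=lambda u,v:((u+.5)/5.9-.5+195,(v+.5)/5.9-.5+145)
S=lambda u,v:((u+.5)/5.2-.5+250,(v+.5)/5.2-.5+185)
for z in(.078,.082,.086): print(z,'top',(A.T@(atz(t,*T(432,266),z)-o)).round(4),'side',(A.T@(atz(s,*S(277,321),z)-o)).round(4))
c=cap('side'); st=get_state(); R=Ro.from_quat(st['tcp_rot']).as_matrix(); p=st['eef_pos']
pts=[p+.025*R[:,2]+a*R[:,0]+b*R[:,1] for a in(-.011,.011) for b in(-.012,.012)]
q=proj(c,pts); qr=proj(c,[o+A@np.array([-.016,.02,.075])])
b=cv2.resize(c['frame'][195:285,265:365],None,fx=6,fy=6,interpolation=cv2.INTER_CUBIC)
for k in np.r_[q,qr]: cv2.circle(b,tuple(int(x) for x in ((k-[265,195]+.5)*6-.5)),3,(0,0,255) ,-1)
cv2.imwrite('pics/s7.png',b)
```

```text
0.078 top [-0.0093  0.0171  0.078 ] side [-0.0059  0.0158  0.078 ]
0.082 top [-0.0101  0.0165  0.082 ] side [-0.0073  0.0184  0.082 ]
0.086 top [-0.0109  0.0158  0.086 ] side [-0.0087  0.021   0.086 ]
```

View pics/s7.png

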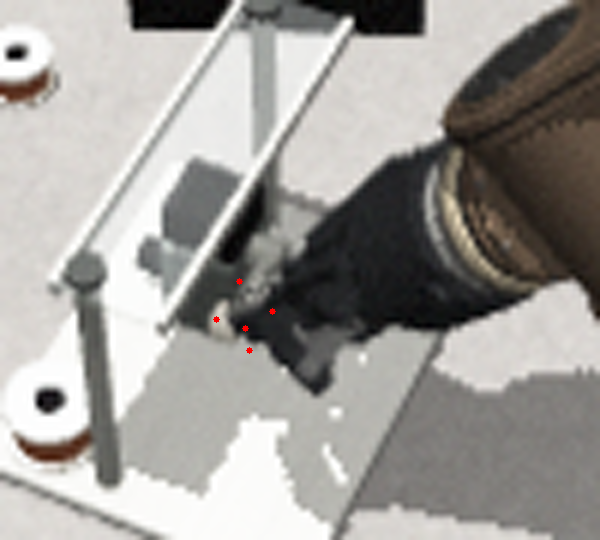

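That was my last picture (11 viewed, one over the limit), so I work from the numbers now. The triangulated roller is at y = 17 mm, centred under the tip, so the side force is friction from the arm's arc. I continue down, following the arc by about 2 mm in +y.

Call:
jog_arm --increments '[{"dx": 0, "dy": 0.01, "dz": -0.04, "ax": 0, "ay": 0, "az": 0, "gripper": -1}, {"dx": 0, "dy": 0.015, "dz": -0.08, "ax": 0, "ay": 0, "az": 0, "gripper": -1}, {"dx": 0, "dy": 0.01, "dz": -0.11, "ax": 0, "ay": 0, "az": 0, "gripper": -1}, {"dx": 0, "dy": 0.01, "dz": -0.12, "ax": 0, "ay": 0, "az": 0, "gripper": -1}, {"dx": 0, "dy": 0.01, "dz": -0.12, "ax": 0, "ay": 0, "az": 0, "gripper": -1}]'

```text
time: 14.8
eef_pos: [0.4938, 0.1788, 0.0861]
tcp_rot: [0.081, 0.935, -0.028, 0.344]
contact_force: [-1.9, 3.1, 3.8]
opening: -0.001
finger_force: 2.2
```

```bash
cat > rol.py <<'E'
from h import *
# compare roller whiteness / depth: warm-white pixels in front of the stand
here(ahead=.025); c=cap('side'); A,o=frame(P0)
b=c['frame'][235:262,290:315].astype(int)
for v in range(0,27):
    r=[]
    for u in range(0,25):
        w=A.T@(xyz(c,290+u,235+v)-o); k=b[v,u]
        if abs(w[1]-.018)<.02 and -.03<w[0]<.003 and .03<w[2]<.1 and k.min()>90: r.append(w)
    if r: print(235+v,len(r),np.mean(r,0).round(4))
E
python3 rol.py
```

```text
t 14.8 pt in frame [-0.0149  0.0189  0.067 ] z [ 0.647  0.003 -0.762] y [-0.001  1.     0.002] q [ 0.27  0.02  2.35 -1.2   0.3  -0.04] F [-1.9  3.1  3.8] open -0.001 ff 2.2
244 1 [-0.0271  0.0138  0.0981]
245 5 [-0.0143  0.007   0.078 ]
246 5 [-0.0146  0.0139  0.0821]
247 4 [-0.0191  0.0213  0.0892]
248 5 [-0.0178  0.0229  0.0859]
249 5 [-0.0107  0.0224  0.0765]
250 4 [-0.0047  0.0226  0.0686]
251 3 [-0.0039  0.0242  0.0655]
252 3 [-0.0048  0.0262  0.0639]
253 4 [-0.0071  0.0277  0.0624]
254 4 [-0.0091  0.026   0.0566]
```

Call:
jog_arm --increments '[{"dx": 0, "dy": 0, "dz": -0.015, "ax": 0, "ay": 0, "az": 0, "gripper": -1}, {"dx": 0, "dy": -0.005, "dz": -0.035, "ax": 0, "ay": 0, "az": 0, "gripper": -1}, {"dx": 0, "dy": -0.005, "dz": -0.04, "ax": 0, "ay": 0, "az": 0, "gripper": -1}, {"dx": 0, "dy": -0.005, "dz": -0.04, "ax": 0, "ay": 0, "az": 0, "gripper": -1}]'

```text
time: 15.25
eef_pos: [0.4938, 0.1782, 0.0812]
tcp_rot: [0.081, 0.935, -0.029, 0.344]
contact_force: [-2.3, 3.4, 4.1]
opening: -0.001
finger_force: 2.5
```

```bash
python3 rol.py
```

```text
t 15.25 pt in frame [-0.0148  0.0183  0.0621] z [ 0.647  0.003 -0.762] y [-0.001  1.     0.002] q [ 0.27  0.03  2.35 -1.24  0.3  -0.  ] F [-2.3  3.4  4.1] open -0.001 ff 2.5
244 1 [-0.0288  0.0111  0.0958]
245 4 [-0.0118  0.0022  0.0707]
246 6 [-0.0175  0.0105  0.0795]
247 5 [-0.0146  0.014   0.0776]
248 3 [-0.0218  0.0221  0.0871]
249 6 [-0.0158  0.0218  0.0787]
250 5 [-0.0107  0.0228  0.0724]
251 4 [-0.0049  0.0231  0.0647]
252 3 [-0.004   0.0247  0.0614]
253 4 [-0.0065  0.0266  0.0605]
254 3 [-0.0081  0.027   0.0573]
255 4 [-0.0115  0.0248  0.0516]
```

By geometry and force the arm is at about 0.55 rad (bounds 0.50 to 0.66), past the click and short of 0.80. I raise and back out.

Call:
jog_arm --increments '[{"dx": 0, "dy": 0, "dz": 0, "ax": 0, "ay": 0, "az": 0, "gripper": -1}, {"dx": 0, "dy": 0, "dz": 0.1, "ax": 0, "ay": 0, "az": 0, "gripper": -1}, {"dx": 0, "dy": 0, "dz": 0.2, "ax": 0, "ay": 0, "az": 0, "gripper": -1}, {"dx": 0, "dy": 0, "dz": 0.32, "ax": 0, "ay": 0, "az": 0, "gripper": -1}, {"dx": 0, "dy": 0, "dz": 0.44, "ax": 0, "ay": 0, "az": 0, "gripper": -1}, {"dx": -0.2, "dy": 0.03, "dz": 0.44, "ax": 0, "ay": 0, "az": 0, "gripper": -1}, {"dx": -0.4, "dy": 0.06, "dz": 0.44, "ax": 0, "ay": 0, "az": 0, "gripper": -1}, {"dx": -0.6, "dy": 0.1, "dz": 0.44, "ax": 0, "ay": 0, "az": 0, "gripper": -1}, {"dx": -0.6, "dy": 0.1, "dz": 0.7, "ax": 0, "ay": 0, "az": 0, "gripper": -1}, {"dx": -0.6, "dy": 0.1, "dz": 1, "ax": 0, "ay": 0, "az": 0, "gripper": -1}]'

```text
time: 16.3
eef_pos: [0.419, 0.1887, 0.1982]
tcp_rot: [0.081, 0.937, -0.031, 0.34]
contact_force: [1.2, 0.2, 0.4]
opening: -0.0
finger_force: 0.0
```

Call:
jog_arm --increments '[{"dx": 0, "dy": 0, "dz": 0.2, "ax": 0, "ay": 0, "az": 0, "gripper": -1}, {"dx": 0, "dy": 0, "dz": 0.3, "ax": 0, "ay": 0, "az": 0, "gripper": -1}, {"dx": 0, "dy": 0, "dz": 0.3, "ax": 0, "ay": 0, "az": 0, "gripper": -1}, {"dx": 0, "dy": 0, "dz": 0.3, "ax": 0, "ay": 0, "az": 0, "gripper": -1}, {"dx": 0, "dy": 0, "dz": 0.3, "ax": 0, "ay": 0, "az": 0, "gripper": -1}]'

```text
time: 16.8
eef_pos: [0.4208, 0.1895, 0.2346]
tcp_rot: [0.081, 0.936, -0.03, 0.342]
contact_force: [-0.3, -0.4, -1.0]
opening: 0.002
finger_force: 0.0
```

```bash
python3 rol.py
python3 - <<'E'
from h import *
c=cap('side')
# block still in tray: points above floor inside tray
v,u=np.mgrid[140:200:1,285:340:1]; P=np.array([xyz(c,a,b) for a,b in zip(u.ravel(),v.ravel())])
k=c['frame'][140:200,285:340].reshape(-1,3).min(1); A,o=frame([.581,-.157,.225]); L=(P-o)@A
m=(abs(L[:,0])<.07)&(abs(L[:,1])<.08)&(L[:,2]>.015)&(k>60); print(m.sum(),L[m].min(0).round(3),L[m].max(0).round(3),L[m].mean(0).round(3))
E
```

```text
t 16.8 pt in frame [-0.0887  0.0168  0.2155] z [ 0.644  0.    -0.765] y [-0.  1. -0.] q [ 0.36 -0.43  2.39 -0.59  0.64 -0.65] F [-0.3 -0.4 -1. ] open 0.002 ff 0.0
242 2 [-0.0065  0.0004  0.0795]
243 5 [-0.0053  0.0071  0.0823]
244 5 [-0.0055  0.0136  0.0858]
245 5 [-0.0081  0.0188  0.0891]
246 6 [-0.008   0.0218  0.0881]
247 5 [-0.0075  0.0241  0.0861]
248 4 [-0.0068  0.0258  0.0832]
249 4 [-0.0093  0.025   0.0789]
91 [-0.033 -0.022  0.029] [0.039 0.016 0.062] [ 0.006 -0.002  0.044]
```

The roller is back at rest and the block stands in the tray. Depth puts the press at only about 24 mm, which is close to the click, so I press again slightly deeper (limit 39 mm) to be sure.

Run:
```python
from h import *
aim([-.095,.018,.115],40,ahead=.025)
```

```text
tcp goal [0.4149 0.1917 0.1342] shift [-0.052  0.017 -0.841] turn [ 0.     0.002 -0.   ]
```

Call:
jog_arm --increments '[{"dx": -0.05, "dy": 0.02, "dz": -0.3, "ax": 0, "ay": 0, "az": 0, "gripper": -1}, {"dx": -0.05, "dy": 0.02, "dz": -0.6, "ax": 0, "ay": 0, "az": 0, "gripper": -1}, {"dx": -0.05, "dy": 0.02, "dz": -0.84, "ax": 0, "ay": 0, "az": 0, "gripper": -1}, {"dx": -0.05, "dy": 0.02, "dz": -0.84, "ax": 0, "ay": 0, "az": 0, "gripper": -1}, {"dx": 0.15, "dy": -0.02, "dz": -0.84, "ax": 0, "ay": 0, "az": 0, "gripper": -1}, {"dx": 0.35, "dy": -0.05, "dz": -0.84, "ax": 0, "ay": 0, "az": 0, "gripper": -1}, {"dx": 0.5, "dy": -0.075, "dz": -0.84, "ax": 0, "ay": 0, "az": 0, "gripper": -1}, {"dx": 0.6, "dy": -0.095, "dz": -0.84, "ax": 0, "ay": 0, "az": 0, "gripper": -1}, {"dx": 0.6, "dy": -0.095, "dz": -0.9, "ax": 0, "ay": 0, "az": 0, "gripper": -1}, {"dx": 0.6, "dy": -0.095, "dz": -0.9, "ax": 0, "ay": 0, "az": 0, "gripper": -1}]'

```text
time: 17.9
eef_pos: [0.4939, 0.1785, 0.1293]
tcp_rot: [0.081, 0.935, -0.029, 0.343]
contact_force: [0.4, -0.2, -0.4]
opening: 0.0
finger_force: 0.0
```

Run:
```python
from h import *
here(ahead=.025); aim([-.0145,.0175,.067],40,ahead=.025)
```

```text
t 17.9 pt in frame [-0.0147  0.0186  0.1102] z [ 0.647  0.002 -0.762] y [-0.001  1.     0.002] q [ 0.27 -0.08  2.34 -0.92  0.36 -0.34] F [ 0.4 -0.2 -0.4] open 0.0 ff 0.0
tcp goal [0.4941 0.1774 0.0862] shift [ 0.001 -0.009 -0.359] turn [-0.001  0.004 -0.   ]
```

Down to .067 first, then the final few millimetres slowly.

Call:
jog_arm --increments '[{"dx": 0, "dy": -0.01, "dz": -0.1, "ax": 0, "ay": 0, "az": 0, "gripper": -1}, {"dx": 0, "dy": -0.01, "dz": -0.16, "ax": 0, "ay": 0, "az": 0, "gripper": -1}, {"dx": 0, "dy": -0.01, "dz": -0.21, "ax": 0, "ay": 0, "az": 0, "gripper": -1}, {"dx": 0, "dy": 0, "dz": -0.26, "ax": 0, "ay": 0, "az": 0, "gripper": -1}, {"dx": 0, "dy": 0, "dz": -0.31, "ax": 0, "ay": 0, "az": 0, "gripper": -1}, {"dx": 0, "dy": 0, "dz": -0.36, "ax": 0, "ay": 0, "az": 0, "gripper": -1}, {"dx": 0, "dy": 0, "dz": -0.36, "ax": 0, "ay": 0, "az": 0, "gripper": -1}]'

```text
time: 18.6
eef_pos: [0.494, 0.1799, 0.0869]
tcp_rot: [0.08, 0.935, -0.027, 0.344]
contact_force: [-2.2, 3.2, 3.2]
opening: -0.001
finger_force: 2.3
```

Run:
```python
from h import *
here(ahead=.025); aim([-.0145,.0175,.0585],40,ahead=.025)
```

```text
t 18.6 pt in frame [-0.0149  0.0201  0.0678] z [ 0.648  0.006 -0.761] y [-0.004  1.     0.004] q [ 0.28  0.02  2.35 -1.2   0.3  -0.04] F [-2.2  3.2  3.2] open -0.001 ff 2.3
tcp goal [0.4941 0.1774 0.0777] shift [ 0.001 -0.021 -0.077] turn [-0.002  0.005 -0.003]
```

Call:
jog_arm --increments '[{"dx": 0, "dy": 0, "dz": -0.02, "ax": 0, "ay": 0, "az": 0, "gripper": -1}, {"dx": 0, "dy": -0.01, "dz": -0.04, "ax": 0, "ay": 0, "az": 0, "gripper": -1}, {"dx": 0, "dy": -0.01, "dz": -0.06, "ax": 0, "ay": 0, "az": 0, "gripper": -1}, {"dx": 0, "dy": -0.01, "dz": -0.075, "ax": 0, "ay": 0, "az": 0, "gripper": -1}, {"dx": 0, "dy": -0.01, "dz": -0.075, "ax": 0, "ay": 0, "az": 0, "gripper": -1}, {"dx": 0, "dy": -0.01, "dz": -0.075, "ax": 0, "ay": 0, "az": 0, "gripper": -1}]'

```text
time: 19.2
eef_pos: [0.494, 0.1783, 0.0778]
tcp_rot: [0.081, 0.935, -0.028, 0.344]
contact_force: [-3.6, 4.7, 5.0]
opening: -0.0
finger_force: 2.9
```

```bash
python3 rol.py
```

```text
t 19.2 pt in frame [-0.0145  0.0185  0.0587] z [ 0.648  0.005 -0.761] y [-0.003  1.     0.004] q [ 0.27  0.04  2.35 -1.27  0.29  0.03] F [-3.6  4.7  5. ] open -0.0 ff 2.9
245 1 [-0.0284  0.0106  0.0904]
246 6 [-0.0141  0.0039  0.0694]
247 7 [-0.0161  0.011   0.0746]
248 4 [-0.0171  0.0162  0.077 ]
249 4 [-0.0191  0.0217  0.0805]
250 6 [-0.0139  0.0222  0.0735]
251 4 [-0.0078  0.0227  0.0658]
252 3 [-0.0026  0.0222  0.0575]
253 4 [-0.0058  0.0254  0.0587]
254 4 [-0.0061  0.0262  0.0551]
255 3 [-0.0073  0.0259  0.0505]
256 3 [-0.0122  0.0233  0.0453]
```

The drop is now about 28 mm at 5 N, roughly 0.56 to 0.65 rad and clearly past the click. I release and back out.

Call:
jog_arm --increments '[{"dx": 0, "dy": 0, "dz": 0.1, "ax": 0, "ay": 0, "az": 0, "gripper": -1}, {"dx": 0, "dy": 0, "dz": 0.2, "ax": 0, "ay": 0, "az": 0, "gripper": -1}, {"dx": 0, "dy": 0, "dz": 0.32, "ax": 0, "ay": 0, "az": 0, "gripper": -1}, {"dx": 0, "dy": 0, "dz": 0.46, "ax": 0, "ay": 0, "az": 0, "gripper": -1}, {"dx": -0.2, "dy": 0.03, "dz": 0.46, "ax": 0, "ay": 0, "az": 0, "gripper": -1}, {"dx": -0.4, "dy": 0.06, "dz": 0.46, "ax": 0, "ay": 0, "az": 0, "gripper": -1}, {"dx": -0.6, "dy": 0.1, "dz": 0.46, "ax": 0, "ay": 0, "az": 0, "gripper": -1}, {"dx": -0.6, "dy": 0.1, "dz": 0.7, "ax": 0, "ay": 0, "az": 0, "gripper": -1}, {"dx": -0.6, "dy": 0.1, "dz": 1, "ax": 0, "ay": 0, "az": 0, "gripper": -1}, {"dx": -0.6, "dy": 0.1, "dz": 1, "ax": 0, "ay": 0, "az": 0, "gripper": -1}]'

```text
time: 20.25
eef_pos: [0.424, 0.1902, 0.203]
tcp_rot: [0.082, 0.934, -0.027, 0.348]
contact_force: [1.2, 0.7, 0.7]
opening: -0.003
finger_force: 0.0
```

Call:
jog_arm --increments '[{"dx": 0, "dy": 0, "dz": 0.2, "ax": 0, "ay": 0, "az": 0, "gripper": -1}, {"dx": 0, "dy": 0, "dz": 0.3, "ax": 0, "ay": 0, "az": 0, "gripper": -1}, {"dx": 0, "dy": 0, "dz": 0.3, "ax": 0, "ay": 0, "az": 0, "gripper": -1}, {"dx": 0, "dy": 0, "dz": 0.3, "ax": 0, "ay": 0, "az": 0, "gripper": -1}, {"dx": 0, "dy": 0, "dz": 0.3, "ax": 0, "ay": 0, "az": 0, "gripper": -1}]'

```text
time: 20.75
eef_pos: [0.4211, 0.1891, 0.2313]
tcp_rot: [0.081, 0.936, -0.029, 0.342]
contact_force: [0.2, -0.7, 0.0]
opening: -0.0
finger_force: 0.0
```

```bash
python3 rol.py && python3 -c "
from plant import job
print(job.sign_off())"
```

```text
t 20.75 pt in frame [-0.0883  0.0165  0.2122] z [ 0.645  0.001 -0.764] y [-0.001  1.     0.001] q [ 0.36 -0.43  2.4  -0.59  0.63 -0.65] F [ 0.2 -0.7  0. ] open -0.0 ff 0.0
242 2 [-0.0069  0.0011  0.0806]
243 5 [-0.0054  0.0074  0.0828]
244 5 [-0.0062  0.0151  0.0881]
245 5 [-0.0082  0.0191  0.0895]
246 6 [-0.0077  0.0213  0.0874]
247 5 [-0.0073  0.0237  0.0855]
248 4 [-0.0065  0.0254  0.0826]
249 4 [-0.0092  0.0248  0.0787]
the job is handed in; nothing more can be done
None
```

The job is handed in but returned no verdict: the block stands in the black tray and the roller is back at rest after two presses, the second to about 0.6 rad (estimated from depth and force), and I viewed 11 pictures, one over the limit of 10.

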